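# Line up the press punches by size on the tool rail

## Task

Set up the tool rail for the next job at the bench press: stand the four steel punches on the black pads of the rail, one in the middle of each pad, in order of size, with the smallest beside the red end block and the largest at the far end from it. Do not let any punch tip over on the way, and leave all four standing upright, released and still.

Things in the scene. Friction and masses are not known exactly. Their poses are not given: they have to be found in the camera images.
- punch_24: the smallest of four loose solid steel press punches: an upright cylinder 24 mm in diameter and 30 mm high with a dark band near its top, above it a blunt cone up to a flat tip 44 mm above the base; about 130 g (up to a fifth more or less). Origin: centre of its underside; z up through the tip.
- punch_33: the second smallest of four loose solid steel press punches: an upright cylinder 33 mm in diameter and 34 mm high with a dark band near its top, above it a blunt cone up to a flat tip 50 mm above the base; about 260 g (up to a fifth more or less). Origin: centre of its underside; z up through the tip.
- punch_42: the second largest of four loose solid steel press punches: an upright cylinder 42 mm in diameter and 38 mm high with a dark band near its top, above it a blunt cone up to a flat tip 56 mm above the base; about 450 g (up to a fifth more or less). Origin: centre of its underside; z up through the tip.
- punch_51: the largest of four loose solid steel press punches: an upright cylinder 51 mm in diameter and 42 mm high with a dark band near its top, above it a blunt cone up to a flat tip 62 mm above the base; about 680 g (up to a fifth more or less). Origin: centre of its underside; z up through the tip.
- pad_a: round black rubber pad, 58 mm across and 3 mm thick, fixed on the aluminium tool rail (400 x 90 mm, 12 mm high, lying flat on the bench); at one end of the row. The four pads stand in one straight line, a, b, c, d, 80 mm apart. Origin: centre of the pad's underside, 12 mm above the bench, so its top is 3 mm above that; y runs along the rail from pad_a to pad_d, x across it.
- pad_b: round black rubber pad, 58 mm across and 3 mm thick, fixed on the aluminium tool rail (400 x 90 mm, 12 mm high, lying flat on the bench); second in the row, next to pad_a. The four pads stand in one straight line, a, b, c, d, 80 mm apart. Origin: centre of the pad's underside, 12 mm above the bench, so its top is 3 mm above that; y runs along the rail from pad_a to pad_d, x across it.
- pad_c: round black rubber pad, 58 mm across and 3 mm thick, fixed on the aluminium tool rail (400 x 90 mm, 12 mm high, lying flat on the bench); third in the row, next to pad_d. The four pads stand in one straight line, a, b, c, d, 80 mm apart. Origin: centre of the pad's underside, 12 mm above the bench, so its top is 3 mm above that; y runs along the rail from pad_a to pad_d, x across it.
- pad_d: round black rubber pad, 58 mm across and 3 mm thick, fixed on the aluminium tool rail (400 x 90 mm, 12 mm high, lying flat on the bench); at the other end of the row. The four pads stand in one straight line, a, b, c, d, 80 mm apart. Origin: centre of the pad's underside, 12 mm above the bench, so its top is 3 mm above that; y runs along the rail from pad_a to pad_d, x across it.
- red_stop: red end block fixed across one end of the tool rail (18 mm along the rail, 70 mm across it, 22 mm high), 67 mm from the centre of the nearest pad, which is either pad_a or pad_d; a similar grey block closes the other end. Origin: centre of its underside, on the rail's top.
Things that resemble listed ones, but are neither listed nor needed, are in the scene too. Leave any purple look-alike of the punch_24 alone. What is shaped like the punch_33 but blue is not meant.

How it is judged:
By the outcome, as a careful person would: the job done as asked, in the order asked, and still so for the second after the job is handed in, with the robot touching nothing.
It also fails if it takes over 112 s, if anything falls off the work surface, if the arm or the gripper's body presses on something with over 40 N, if the wrist force passes 120 N, or if a joint passes its speed limit or range.

## Robot

A 6-joint arm with a two-finger parallel gripper is mounted at the origin on the work surface. World frame = base frame: x ahead of the robot, y to its left, z up, the work surface at z = 0. Lengths are in m, angles in rad, forces in N, time in s.
With the tool pointing down it reaches from about 0.4 to 0.825 m from the base axis. Payload 7 kg.
Tool frame: the origin (TCP) lies at the very end of the fingers, on their centre line; the grasp point (between the pads) lies 19 mm behind it (env.hold_point_z is the distance from the TCP to the grasp point, in m); x points along the fingers, y is the direction in which the jaws open and shut, and the axes are right-handed (so a half turn about x gives the same grasp; the last joint's range is limited). The gripper opens to 85 mm and grips with 20 to 120 N. Pads are 22 mm wide; open, the fingers measure 114 mm over their backs; the gripper's body (76 mm by 85 mm) begins 54 mm behind the grasp point. The pads swing forward as they close: fully open they stand 13 mm farther back than shut.
Start: joints at [1.631, 0.359, 0.012, 0, -1.224, -0.288], TCP at [0.152, 0.658, 0.195] pointing down, gripper open.
Joint ranges: [-3.07, 3.07], [-1.43, 2.12], [-1.02, 1.25], [-3.03, 1.67], [-3.05, -0], [-3.03, 3.03]. Speed limits (rad/s): [2.39, 2.39, 3.01, 3.14, 3.14, 3.14].

## Interface

Orientations are given as a unit quaternion [x, y, z, w].
In Python, from cell import env gives the robot as it stands. Calls block until the motion is done:
- env.move_to(position, orientation): joint-space move of the TCP to a pose.
- env.move_linear(position, attitude=None, v=0.15, stop_force=None): straight line of the TCP; attitude=None keeps the orientation; v is the mean speed in m/s. With stop_force (N) it stops when the force on the tool has changed by that much, and returns True; else False.
- env.goto_joints(angles): joint-space move.
- env.gripper_open() and env.grab(): open the fingers fully, or close them until they stop; the grip force is fixed at half the most.
- env.dwell(seconds).
- env.ik(position, orientation): joint angles nearest the present ones, or None.
- env.grab_frame(name): name is "scene" or "top"; returns a dict with "image" (384x512x3 uint8, red, green, blue), "range_z" (384x512 float32, m along the optical axis (not along the pixel's ray), 0 where there is no reading), "vfov" (degrees; the focal length in pixels is half the picture's height over the tangent of half this angle, whatever the lens; pixels are square), "cx", "cy" (the principal point, pixels), "extrinsics" (4x4, takes a point from camera to world coordinates). Camera axes: x right, y up, looking along -z (the intrinsics and any distortion apply to the point x, -y, -z); pixel columns grow to the right and rows downward; lengths in m; the calibration is good to about 2 mm. A picture is of the moment at which its call begins.
A pose or a line that the arm cannot do raises env.Unreachable and nothing moves.
- env.hand_in(): hands the job in, once; it reports no verdict.
Readings, each from a call of its own:
- env.read_clock(): time.
- env.read_qpos(): joint angles.
- env.read_qvel(): joint speeds.
- env.read_effort(): joint torques, N m.
- env.read_position(): TCP position.
- env.read_tool_rot(): TCP orientation.
- env.read_contact_force(): force on the tool from outside, world axes, zero at the start.
- env.read_ft_torque(): the same for the moment, N m.
- env.read_gripper_width(): opening from 0.0 (shut) to 1.0 (fully open).
Only numpy, scipy, OpenCV 4.12 (cv2) and the standard library are available. Lean on these libraries where they do the work, as an engineer would, in place of code of your own. Each camera call takes 0.05 s, during which the arm holds its last target.

## Working session

There is one attempt and no reset: what is moved stays moved. The work goes in short steps, each a Python script; the robot and the scene stay as the last script left them, time stands still between calls to the robot, and variables do not carry over. Pictures are saved under pics/ and viewed, and the job is handed in when it is done.

```bash
ls; mkdir -p pics
python3 - <<'E'
from cell import env
import cv2,numpy as np
for n in("scene","top"):
    f=env.grab_frame(n); np.savez(f"{n}0.npz",**f)
    cv2.imwrite(f"pics/{n}0.png",cv2.resize(f["image"][:,:,::-1],(800,600)))
    print(n,{k:(v if np.size(v)<20 else v.shape) for k,v in f.items()})
print(env.read_clock(),env.hold_point_z,env.read_tool_rot())
E
```

```text
pics
scene {'image': (384, 512, 3), 'range_z': (384, 512), 'vfov': 46.37682150937492, 'cx': 253.28213765056188, 'cy': 188.68866406734008, 'extrinsics': array([[-0.8098975 , -0.35237013,  0.46893638,  1.0821353 ],
       [ 0.58627597, -0.51165428,  0.62808469,  0.70821302],
       [ 0.01861503,  0.78361036,  0.62097366,  0.74786478],
       [ 0.        ,  0.        ,  0.        ,  1.        ]])}
top {'image': (384, 512, 3), 'range_z': (384, 512), 'vfov': 51.378379558700395, 'cx': 255.41615421609302, 'cy': 183.77991747605628, 'extrinsics': array([[ 0.02480464,  0.98952666, -0.14220312,  0.41770047],
       [-0.99949028,  0.02740712,  0.01637149,  0.03835472],
       [ 0.02009741,  0.14172455,  0.9897021 ,  1.05931923],
       [ 0.        ,  0.        ,  0.        ,  1.        ]])}
0.1 0.0187 [-0.70251112  0.08092356  0.70252952  0.07988602]
```

View pics/scene0.png

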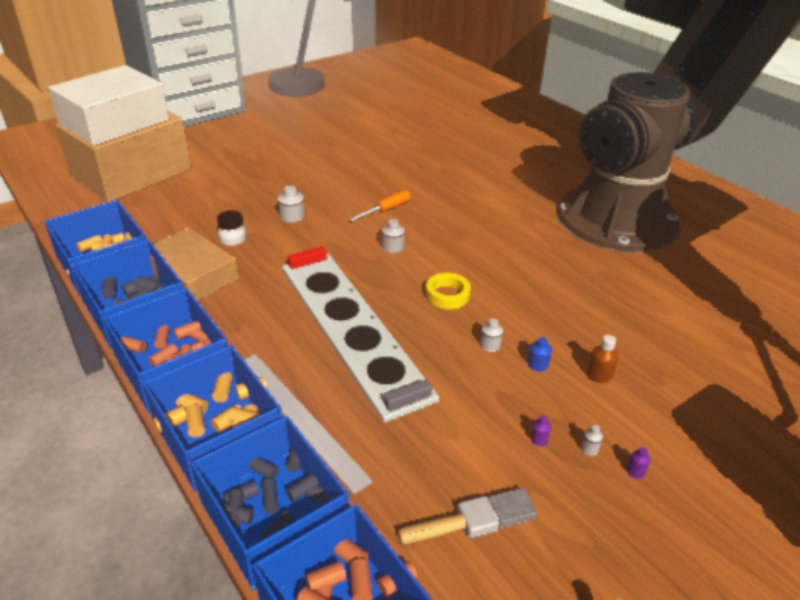

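View pics/top0.png

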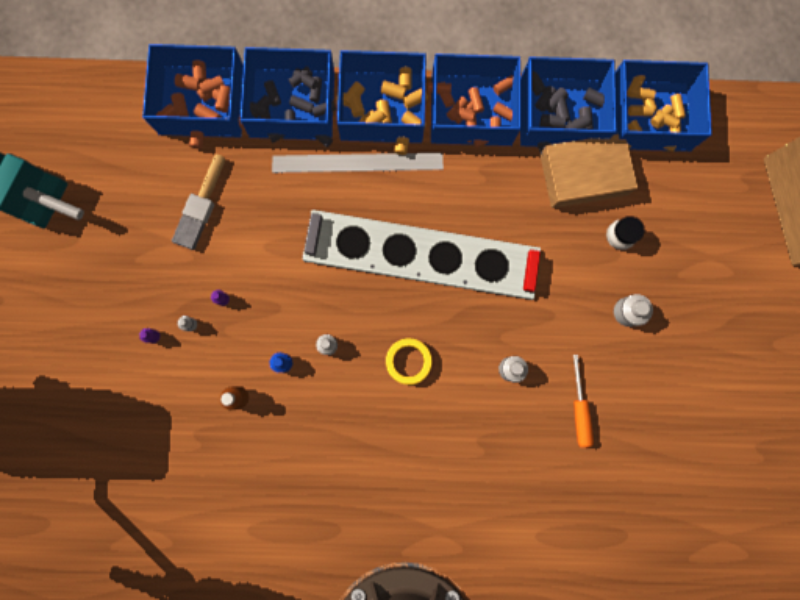

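Scaled to 800×600, the top view shows four grey punches by increasing size: (187,323) smallest, (326,345), (514,369) and (634,310) largest. The purple items at (149,336) and (220,298), the blue one at (281,362), the brown bottle and the jar are decoys. The rail's red end is on the right (532,270), with pads at x≈353, 399, 445 and 491. Next I'll measure these and view an enlarged crop.

```bash
cat > h.py <<'E'
import numpy as np,cv2
def foc(f): return 192/np.tan(np.radians(float(f["vfov"]))/2)
def world(f):
    F=foc(f); d=f["range_z"]; v,u=np.mgrid[:384,:512]
    P=np.stack([(u-f["cx"])/F*d,-(v-f["cy"])/F*d,-d],-1)
    E=f["extrinsics"]; W=P@E[:3,:3].T+E[:3,3]; W[d==0]=np.nan; return W
def ray(f,u,v,z):
    F=foc(f);E=f["extrinsics"]; r=E[:3,:3]@np.array([(u-f["cx"])/F,-(v-f["cy"])/F,-1.])
    o=E[:3,3]; return o+r*(z-o[2])/r[2]
def proj(f,p):
    E=f["extrinsics"];c=E[:3,:3].T@(np.asarray(p)-E[:3,3]);F=foc(f)
    return f["cx"]+F*c[0]/-c[2], f["cy"]-F*c[1]/-c[2]
E
python3 - <<'E'
import numpy as np,cv2
from h import *
T=np.load("top0.npz");S=np.load("scene0.npz")
T=dict(T);S=dict(S)
im=T["image"];W=world(T)
print("table z",np.nanmedian(W[280:330,150:350,2]), np.nanstd(W[300:310,200:210,2]))
WS=world(S)
# pads: dark blobs in top within rail
hsv=cv2.cvtColor(im,cv2.COLOR_RGB2HSV)
m=((hsv[...,2]<50)).astype(np.uint8); m[:, :200]=0; m[:140]=0; m[185:]=0; m[:,340:]=0
n,l,st,c=cv2.connectedComponentsWithStats(m)
for i in range(1,n):
    if st[i,4]>150: print("pad px",c[i].round(1),st[i,4],"w",ray(T,*c[i],.015).round(4))
r=((hsv[...,0]<6)|(hsv[...,0]>174))&(hsv[...,1]>200)&(hsv[...,2]>120)
r[:140]=0;r[200:]=0;r[:,:320]=0;r[:,360:]=0
v,u=np.nonzero(r);print("red",u.mean(),v.mean(),ray(T,u.mean(),v.mean(),.034).round(4))
for name,(u,v),h,hc,d in(("24",(120,207),.044,.03,.024),("33",(209,221),.05,.034,.033),("42",(329,236),.056,.038,.042),("51",(406,198),.062,.042,.051)):
    p=ray(T,u,v,h)
    for nm,f,w in(("T",T,W),("S",S,WS)):
        near=np.hypot(w[...,0]-p[0],w[...,1]-p[1])<.045
        a=near&(w[...,2]>h-.004); b=near&(w[...,2]>.008)
        q=w[a];s=w[near&(w[...,2]>hc-.006)&(w[...,2]<hc+.004)]
        vv,uu=np.nonzero(a)
        print(name,nm,"zmax",np.nanmax(w[near][:,2]).round(4),a.sum(),q.mean(0).round(4),ray(f,uu.mean(),vv.mean(),h).round(4) if len(uu) else '',"n",b.sum(), "ext",np.ptp(w[b],axis=0).round(3), "shoulder circ",cv2.minEnclosingCircle(s[:,:2].astype(np.float32)) if len(s) else '')
cv2.imwrite("pics/crop1.png",cv2.resize(im[170:260,80:260,::-1],(800,400),interpolation=cv2.INTER_CUBIC))
cv2.imwrite("pics/crop2.png",cv2.resize(im[170:260,300:440,::-1],(800,514),interpolation=cv2.INTER_CUBIC))
E
```

```text
table z 0.0012541639638269375 0.0018532838938596166
pad px [225.6 154.7] 320 w [0.6438 0.1026 0.015 ]
pad px [255.1 159.7] 320 w [0.6325 0.0235 0.015 ]
pad px [284.5 164.6] 313 w [ 0.6215 -0.0552  0.015 ]
pad px [314.3 169.6] 322 w [ 0.6104 -0.1349  0.015 ]
red 339.9039548022599 173.1129943502825 [ 0.5993 -0.199   0.034 ]
24 T zmax 0.0479 21 [0.4972 0.3716 0.0443] [0.4973 0.3717 0.044 ] n 91 ext [0.022 0.022 0.039] shoulder circ ((0.49780207872390747, 0.3720170557498932), 0.011731238104403019)
24 S zmax 0.0467 26 [0.5001 0.3733 0.0434] [0.5006 0.3736 0.044 ] n 172 ext [0.023 0.023 0.039] shoulder circ ((0.49957892298698425, 0.3733947277069092), 0.011843699030578136)
33 T zmax 0.0578 33 [0.4686 0.1387 0.0507] [0.4686 0.1388 0.05  ] n 140 ext [0.031 0.032 0.049] shoulder circ ((0.46894773840904236, 0.13952861726284027), 0.01670967787504196)
33 S zmax 0.0532 28 [0.4707 0.141  0.05  ] [0.4707 0.141  0.05  ] n 215 ext [0.031 0.029 0.045] shoulder circ ((0.47139284014701843, 0.14134064316749573), 0.015931716188788414)
42 T zmax 0.0607 54 [ 0.4364 -0.1688  0.057 ] [ 0.4365 -0.1691  0.056 ] n 241 ext [0.039 0.04  0.05 ] shoulder circ ((0.4367404878139496, -0.169760599732399), 0.020978642627596855)
42 S zmax 0.0605 29 [ 0.4382 -0.1674  0.0564] [ 0.4379 -0.1679  0.056 ] n 234 ext [0.041 0.04  0.052] shoulder circ ((0.43842199444770813, -0.167016863822937), 0.020673461258411407)
51 T zmax 0.0675 78 [ 0.5385 -0.3705  0.0627] [ 0.5386 -0.3709  0.062 ] n 396 ext [0.05  0.051 0.059] shoulder circ ((0.539147675037384, -0.3725091218948364), 0.02652639150619507)
51 S zmax 0.066 36 [ 0.5396 -0.368   0.0623] [ 0.5394 -0.3684  0.062 ] n 298 ext [0.051 0.052 0.057] shoulder circ ((0.5403866767883301, -0.3699864149093628), 0.026784511283040047)
```

View pics/crop1.png

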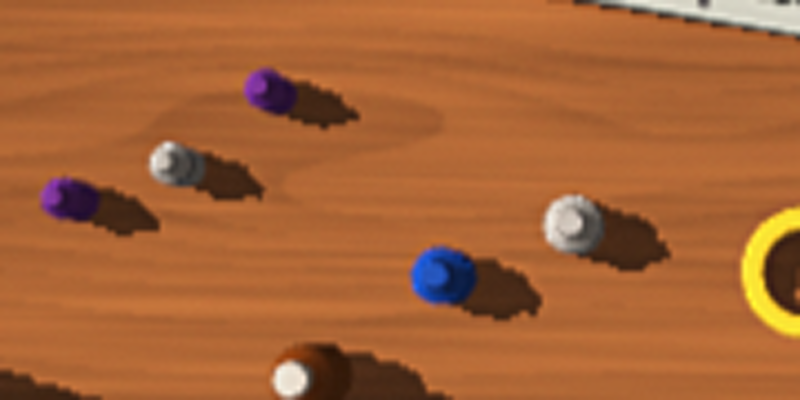

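View pics/crop2.png

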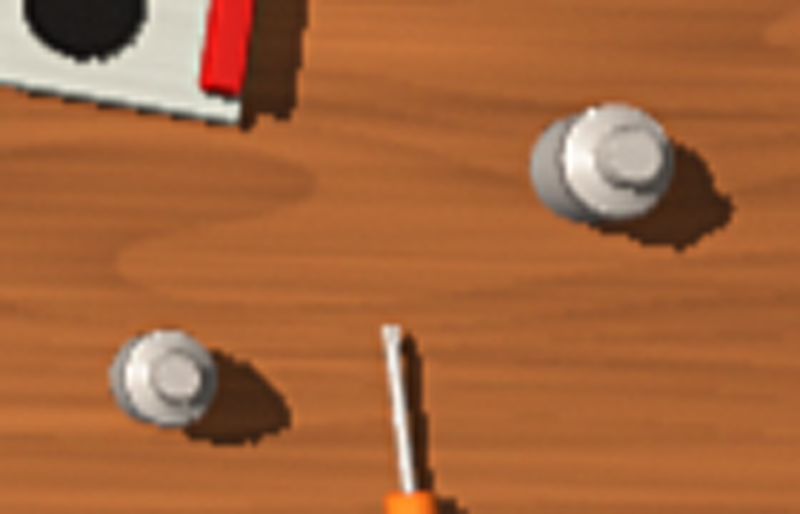

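Run:
```python
from h import *
from cell import env
S=dict(np.load("scene0.npz"));im=S["image"];hsv=cv2.cvtColor(im,cv2.COLOR_RGB2HSV)
T=dict(np.load("top0.npz"))
tp=[(.6438,.1026),(.6325,.0235),(.6215,-.0552),(.6104,-.1349)]
for p in tp:
    u,v=proj(S,[*p,.015]); m=(hsv[...,2]<50).astype(np.uint8)
    n,l,st,c=cv2.connectedComponentsWithStats(m); i=l[int(v),int(u)]
    print((u,v),c[i],st[i],ray(S,*c[i],.015).round(4))
# rail / obstacle checks: jaw-centre reach
from scipy.spatial.transform import Rotation as R
print(R.from_quat(env.read_tool_rot()).as_matrix().round(3))
```

```text
(np.float64(247.3869185620967), np.float64(236.03284628040498)) [249.53878087 196.09468105] [     0      0    512    384 190545] [ 0.5547 -0.0136  0.015 ]
(np.float64(232.46007934475568), np.float64(215.47805099312433)) [249.53878087 196.09468105] [     0      0    512    384 190545] [ 0.5547 -0.0136  0.015 ]
(np.float64(218.94431851523353), np.float64(197.01069883784228)) [249.53878087 196.09468105] [     0      0    512    384 190545] [ 0.5547 -0.0136  0.015 ]
(np.float64(206.49123779113114), np.float64(180.0177695997796)) [249.53878087 196.09468105] [     0      0    512    384 190545] [ 0.5547 -0.0136  0.015 ]
[[-0.    -0.226 -0.974]
 [-0.001 -0.974  0.226]
 [-1.     0.001 -0.   ]]
```

The crops confirm all four: bare grey punches with the expected diameters and heights, and the purple and blue ones clearly distinct. Next I'll measure the pads in the scene view and check reach.

Run:
```python
from h import *
from cell import env
from scipy.spatial.transform import Rotation as R
S=dict(np.load("scene0.npz"));hsv=cv2.cvtColor(S["image"],cv2.COLOR_RGB2HSV)
tp=np.array([(.6438,.1026),(.6325,.0235),(.6215,-.0552),(.6104,-.1349)]);sp=[]
m=(hsv[...,2]<70).astype(np.uint8);n,l,st,c=cv2.connectedComponentsWithStats(m)
for p in tp:
    u,v=proj(S,[*p,.015]); i=l[int(v),int(u)]
    sp.append(ray(S,*c[i],.015)[:2]); print(c[i],st[i],sp[-1].round(4))
W=world(S);print("scene table z",[np.nanmedian(W[a:a+15,b:b+15,2]).round(4) for a,b in((150,300),(190,360),(280,300))])
d=tp[0]-tp[3];d/=np.linalg.norm(d);j=np.array([d[1],-d[0],0]);print("jaw",j)
for s in(1,-1):
    y=s*j;x=np.array([0,0,-1.]);q=R.from_matrix(np.stack([x,y,np.cross(x,y)],1)).as_quat();print(s,q)
    for p in((.4985,.3725),(.47,.14),(.437,-.168),(.5395,-.37),*tp):
        for z in(.004,.16):
            k=env.ik([*p,z],q);print(p,z,None if k is None else np.round(k,2))
```

```text
[246.50704225 236.62676056] [236 229  22  16 284] [0.6466 0.103 ]
[231.66527197 216.0083682 ] [221 209  22  15 239] [0.6352 0.024 ]
[218.17857143 197.46428571] [209 192  20  12 196] [ 0.6241 -0.0548]
[206.01197605 180.47904192] [197 175  19  12 167] [ 0.6125 -0.1339]
scene table z [np.float64(0.0008), np.float64(0.0006), np.float64(0.0008)]
jaw [ 0.99025568 -0.13926122  0.        ]
1 [ 0.5336809   0.46388004 -0.5336809   0.46388004]
(0.4985, 0.3725) 0.004 [ 0.96  0.45 -0.33  0.   -0.79  2.05]
(0.4985, 0.3725) 0.16 [ 0.96  0.3  -0.16  0.   -1.12  2.05]
(0.47, 0.14) 0.004 [ 0.69  0.28 -0.63  0.   -0.67  2.31]
(0.47, 0.14) 0.16 [ 0.69  0.08 -0.44  0.   -1.06  2.31]
(0.437, -0.168) 0.004 [ 0.06  0.24 -0.67  0.   -0.65  2.95]
(0.437, -0.168) 0.16 [ 0.06  0.04 -0.48  0.   -1.05  2.95]
(0.5395, -0.37) 0.004 [-0.3   0.49 -0.25  0.   -0.83 -2.98]
(0.5395, -0.37) 0.16 [-0.3   0.35 -0.09  0.   -1.14 -2.98]
[0.6438 0.1026] 0.004 [ 0.46  0.49 -0.26  0.   -0.82  2.55]
[0.6438 0.1026] 0.16 [ 0.46  0.34 -0.09  0.   -1.14  2.55]
[0.6325 0.0235] 0.004 [ 0.35  0.47 -0.3   0.   -0.8   2.66]
[0.6325 0.02
[... 601 characters left out ...]
 [ 0.06  0.24 -0.67  0.   -0.65 -0.19]
(0.437, -0.168) 0.16 [ 0.06  0.04 -0.48  0.   -1.05 -0.19]
(0.5395, -0.37) 0.004 [-0.3   0.49 -0.25  0.   -0.83  0.16]
(0.5395, -0.37) 0.16 [-0.3   0.35 -0.09  0.   -1.14  0.16]
[0.6438 0.1026] 0.004 [ 0.46  0.49 -0.26  0.   -0.82 -0.6 ]
[0.6438 0.1026] 0.16 [ 0.46  0.34 -0.09  0.   -1.14 -0.6 ]
[0.6325 0.0235] 0.004 [ 0.35  0.47 -0.3   0.   -0.8  -0.48]
[0.6325 0.0235] 0.16 [ 0.35  0.31 -0.14  0.   -1.12 -0.48]
[ 0.6215 -0.0552] 0.004 [ 0.22  0.45 -0.32  0.   -0.79 -0.36]
[ 0.6215 -0.0552] 0.16 [ 0.22  0.3  -0.16  0.   -1.12 -0.36]
[ 0.6104 -0.1349] 0.004 [ 0.09  0.46 -0.32  0.   -0.79 -0.23]
[ 0.6104 -0.1349] 0.16 [ 0.09  0.3  -0.15  0.   -1.12 -0.23]
```

```bash
cat > job.py <<'E'
from cell import env
from h import *
Q=[-0.46388004,0.5336809,0.46388004,0.5336809]
PU={"24":(.4987,.3727),"33":(.4702,.1403),"42":(.4375,-.1683),"51":(.5395,-.3700)}
PA={"24":(.6115,-.1344),"33":(.6228,-.0550),"42":(.6336,.0238),"51":(.6452,.1028)}
def pick(n,z=.004,first=False):
    p=PU[n]; env.move_to([*p,.15],Q)
    print("dn",env.move_linear([*p,z],v=.1,stop_force=12)); print(np.round(env.read_position(),4))
    env.grab(); print("width mm",env.read_gripper_width()*85,"F",np.round(env.read_contact_force(),1),"t",env.read_clock())
    env.move_linear([*p,.17],v=.15); print("lifted w",env.read_gripper_width()*85,np.round(env.read_contact_force(),1))
def place(n,z=.004,off=(0,0)):
    p=np.array(PA[n])+off; env.move_to([*p,.17],Q)
    env.move_linear([*p,z+.015+.008],v=.12)
    print("touch",env.move_linear([*p,z+.015-.002],v=.02,stop_force=4),np.round(env.read_position(),4))
    env.gripper_open(); env.move_linear([*p,.17],v=.15); print("t",env.read_clock())
E
python3 - <<'E'
from job import *
pick("24")
f=env.grab_frame("scene");cv2.imwrite("pics/l24.png",cv2.resize(f["image"][:,:,::-1],(800,600)))
E
```

```text
dn False
[0.499  0.3731 0.0047]
width mm 6.095099882180328 F [-0.4 -0.2  1.9] t 4.1
lifted w 5.994454984784105 [ 0.4  0.5 -2.4]
```

View pics/l24.png

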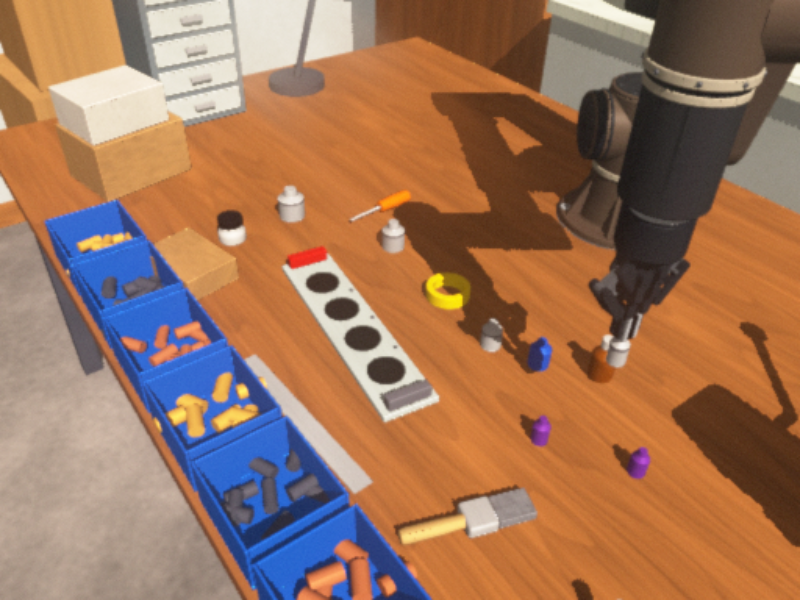

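Run:
```python
import cv2
from job import *
f=env.grab_frame("scene");np.savez("l24.npz",**f)
cv2.imwrite("pics/l24c.png",cv2.resize(f["image"][150:260,360:460,::-1],(545,600),interpolation=cv2.INTER_CUBIC))
w=world(f);b=(np.hypot(w[...,0]-.4987,w[...,1]-.3727)<.05)&(w[...,2]<.25)
b[:, :380]=0
for a in range(100,220,4):
    s=w[b&(w[...,2]>a/1000)&(w[...,2]<=a/1000+.004)]
    if len(s)>2: print(a,len(s),s[:,:2].mean(0).round(4),np.ptp(s[:,0]-s[:,1])/1.414)
```

```text
164 13 [0.5052 0.3771] 0.020327293720473854
168 17 [0.5067 0.3751] 0.020071271015542264
172 24 [0.5055 0.3776] 0.020519125007874044
176 18 [0.5061 0.3771] 0.019281820139923817
180 20 [0.5058 0.3767] 0.021101612712306903
184 19 [0.5068 0.376 ] 0.023090799480209884
188 27 [0.5065 0.3764] 0.02112613795385444
192 34 [0.5057 0.3754] 0.023678268873505326
196 35 [0.503  0.3749] 0.019897493862714614
200 10 [0.5032 0.3768] 0.011277598996086715
204 10 [0.5076 0.373 ] 0.018678575252311026
208 14 [0.5023 0.381 ] 0.01677120164694896
212 26 [0.5058 0.3778] 0.03013065052880057
216 31 [0.5084 0.3761] 0.03442601668404432
```

View pics/l24c.png

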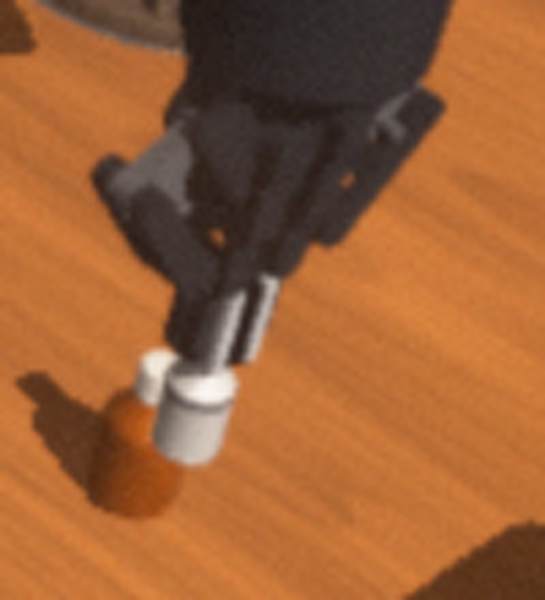

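The picture shows punch_24 upright but held only by its tip cone. The fingertips are at about z≈0.198 although TCP z is 0.17, so they end well above the reported TCP. I'll set it back down and measure the real fingertips before regrasping.

Run:
```python
from job import *
p=PU["24"]
print(env.read_position(),env.read_qpos().round(4) if hasattr(env.read_qpos(),'round') else env.read_qpos())
env.move_linear([*p,.014],v=.12)
print(env.move_linear([*p,.003],v=.02,stop_force=4),env.read_position())
env.gripper_open(); env.move_linear([*p,.15],v=.15)
f=env.grab_frame("scene");np.savez("o.npz",**f)
cv2.imwrite("pics/o.png",cv2.resize(f["image"][130:300,330:480,::-1],(530,600),interpolation=cv2.INTER_CUBIC))
env.grab();print(env.read_gripper_width(),env.read_position())
f=env.grab_frame("scene");np.savez("s.npz",**f)
cv2.imwrite("pics/s.png",cv2.resize(f["image"][130:300,330:480,::-1],(530,600),interpolation=cv2.INTER_CUBIC))
P=env.read_position();print([np.round(proj(f,[P[0],P[1],z]),1) for z in(P[2],P[2]+.019,P[2]+.03)],env.read_clock())
w=world(f);b=(np.hypot(w[...,0]-P[0],w[...,1]-P[1])<.05)&(w[...,2]>.07)
for a in range(130,220,5):
    s=w[b&(w[...,2]>a/1000)&(w[...,2]<=a/1000+.005)]
    if len(s)>0: print(a,len(s),s[:,:2].mean(0).round(4))
```

```text
[0.49829846 0.37226109 0.16880837] [ 9.5490e-01  2.9080e-01 -1.4620e-01 -2.0000e-04 -1.1358e+00 -1.0947e+00]
True [0.49871254 0.3727917  0.00408272]
-0.0016786377065680735 [0.49869888 0.37271807 0.15006165]
[array([391.9, 236.5]), array([394.1, 229.2]), array([395.3, 225. ])] 10.15
185 6 [0.5062 0.3725]
190 15 [0.5042 0.3804]
195 32 [0.506  0.3774]
200 33 [0.5085 0.3768]
205 31 [0.5057 0.3775]
210 35 [0.5082 0.3769]
215 29 [0.5064 0.3785]
```

View pics/s.png

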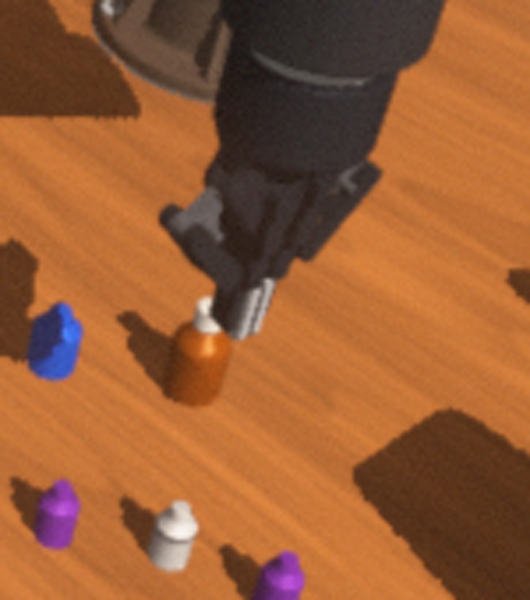

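View pics/o.png

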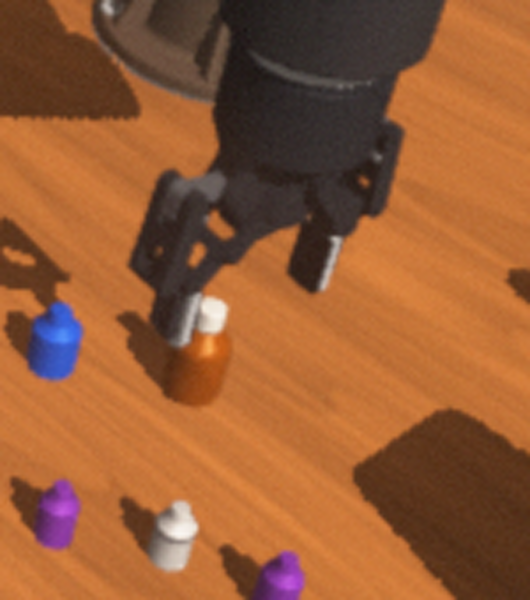

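Shut, the fingertips sit at full-frame pixel (400,225), about 30 mm above the reported TCP. Punch_24 stands safely back in place. I'll touch the bare bench at a clear spot with the fingers shut to get the true offset.

Run:
```python
from job import *
env.move_to([.59,.25,.10],Q)
env.move_linear([.59,.25,.015],v=.1,stop_force=10)
print(env.read_position())
r=env.move_linear([.59,.25,-.04],v=.025,stop_force=5)
print(r,env.read_position(),env.read_contact_force())
env.move_linear([.59,.25,.12],v=.15);env.gripper_open()
f=env.grab_frame("scene");g=env.grab_frame("top")
p0=(.4987,.3727)
for f in(f,g):
    w=world(f);a=(np.hypot(w[...,0]-p0[0],w[...,1]-p0[1])<.03)&(w[...,2]>.04);v,u=np.nonzero(a);print(ray(f,u.mean(),v.mean(),.044).round(4))
print(env.read_clock())
```

```text
[0.59046099 0.25038733 0.01569374]
True [ 0.59001387  0.24994344 -0.03665717] [-1.82427758  0.28573341  6.19451475]
[-1.0073 -0.4795  0.044 ]
[0.4982 0.3714 0.044 ]
15.7667
```

The fingertips touch the bench at a reported z of −0.036, so the true tip is about 35 mm behind the reported TCP. I'll apply that to every height.

Run:
```python
from job import *
pick("24",z=-.031)
f=env.grab_frame("scene")
cv2.imwrite("pics/l24d.png",cv2.resize(f["image"][130:280,340:480,::-1],(560,600),interpolation=cv2.INTER_CUBIC))
```

```text
dn False
[ 0.499   0.373  -0.0304]
width mm 21.67466807335624 F [ 0.5 -0.8  3.2] t 18.9917
lifted w 22.249828583840873 [-0.8 -0.2 -2.1]
```

View pics/l24d.png

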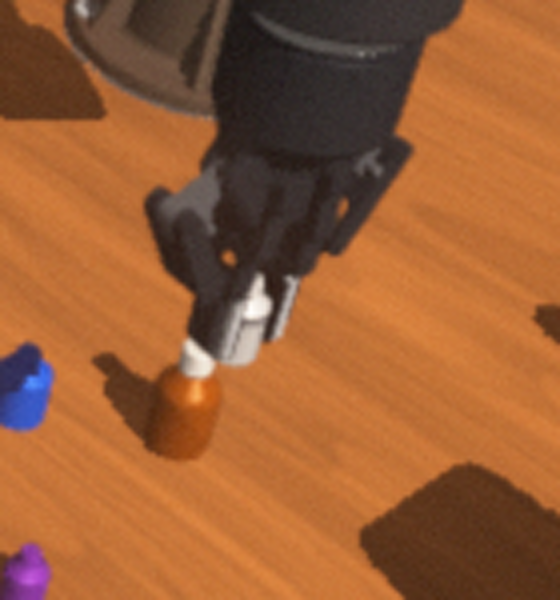

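The width of about 22 mm fits, and the picture shows the punch held upright by its cylinder between the pads. Now I'll place it and check.

```bash
cat > chk.py <<'E'
from job import *
def check(names):
    g=env.grab_frame("top");f=env.grab_frame("scene")
    for n in names:
        h={"24":.044,"33":.05,"42":.056,"51":.062}[n]+.015
        p=np.array(PA[n])
        for nm,c,pad in(("T",g,TP[n]),("S",f,SP[n])):
            w=world(c);a=(np.hypot(w[...,0]-p[0],w[...,1]-p[1])<.03)&(w[...,2]>h-.004)&(w[...,2]<h+.01)
            v,u=np.nonzero(a)
            if len(u)<8: print(n,nm,"no tip",len(u)); continue
            t=ray(c,u.mean(),v.mean(),h)
            near=(np.hypot(w[...,0]-p[0],w[...,1]-p[1])<.03)
            print(n,nm,len(u),"tip",t[:2].round(4),"err mm",((t[:2]-pad)*1000).round(1),"z",np.median(w[a][:,2]).round(4))
    print("t",env.read_clock()); return g,f
TP={"51":(.6438,.1026),"42":(.6325,.0235),"33":(.6215,-.0552),"24":(.6104,-.1349)}
SP={"51":(.6466,.1030),"42":(.6352,.0240),"33":(.6241,-.0548),"24":(.6125,-.1339)}
E
python3 - <<'E'
from chk import *
place("24",z=-.031)
env.move_to([*PU["42"],.15],Q)
g,f=check(["24"])
cv2.imwrite("pics/p24.png",cv2.resize(f["image"][140:290,160:300,::-1],(560,600),interpolation=cv2.INTER_CUBIC))
E
```

```text
touch True [ 0.6116 -0.1344 -0.0157]
t 26.5083
24 T 20 tip [ 0.6118 -0.1342] err mm [1.4 0.7] z 0.0595
24 S 15 tip [ 0.6139 -0.1324] err mm [1.4 1.5] z 0.0593
t 27.35
```

View pics/p24.png

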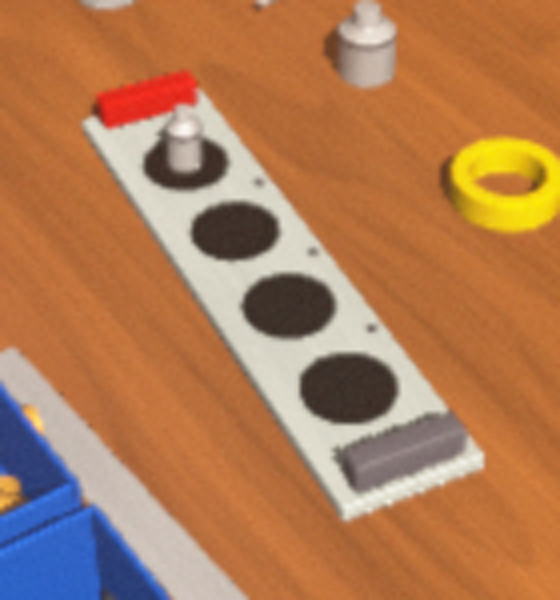

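The picture shows punch_24 upright on the pad beside the red block, at crop (185,150). Both cameras put it about +1.4, +1.0 mm off centre. I'll correct the remaining placements by about that much.

Run:
```python
from chk import *
O=(-.0012,-.0008)
pick("42",z=-.031)
if env.read_gripper_width()*85>30:
    place("42",z=-.031,off=O)
    env.move_to([*PU["51"],.15],Q)
g,f=check(["24","42"])
cv2.imwrite("pics/p42.png",cv2.resize(f["image"][:,:,::-1],(800,600)))
```

```text
dn False
[ 0.4379 -0.1683 -0.0306]
width mm 40.702562580764145 F [-2.5  1.4  8. ] t 30.05
lifted w 40.43340439179222 [-0.6 -0.5 -4.8]
touch True [ 0.6326  0.0231 -0.0155]
t 36.5667
24 T 18 tip [ 0.6124 -0.1342] err mm [2.  0.7] z 0.0607
24 S 15 tip [ 0.6132 -0.1323] err mm [0.7 1.6] z 0.0589
42 T 51 tip [0.6321 0.0209] err mm [-0.4 -2.6] z 0.0718
42 S 47 tip [0.6342 0.0223] err mm [-1.  -1.7] z 0.0716
t 38.1667
```

View pics/p42.png

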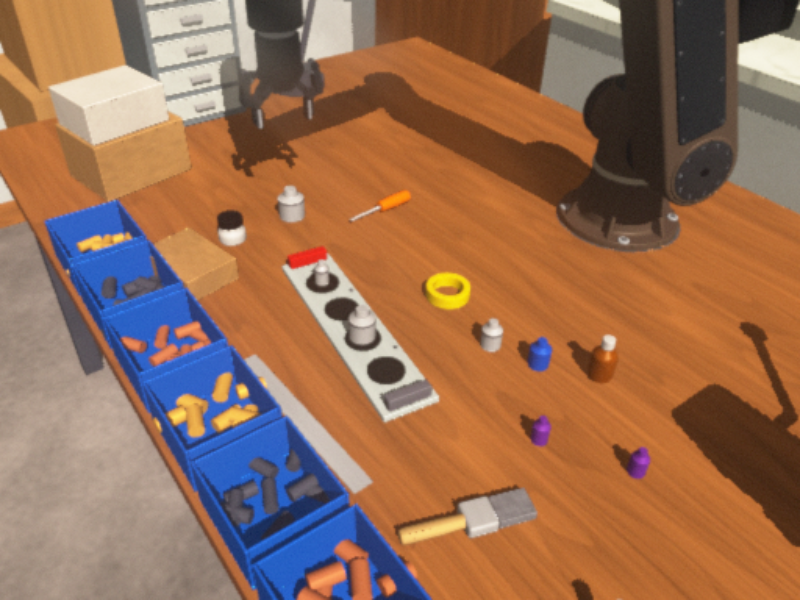

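Punch_42 stands upright on the third pad from red (second from the grey end, (362,325)), about 2 mm off along the rail. Punch_51 next, with only the x correction.

Run:
```python
from chk import *
pick("51",z=-.031)
if env.read_gripper_width()*85>40:
    place("51",z=-.031,off=(-.0009,.0003))
    env.move_to([*PU["33"],.15],Q)
check(["24","42","51"])
pick("33",z=-.031)
if env.read_gripper_width()*85>24:
    place("33",z=-.031,off=(-.0009,0))
    env.move_to([.45,-.3,.17],Q)
g,f=check(["24","33","42","51"])
cv2.imwrite("pics/p4.png",cv2.resize(f["image"][140:290,160:300,::-1],(560,600),interpolation=cv2.INTER_CUBIC))
cv2.imwrite("pics/p4t.png",cv2.resize(g["image"][:,:,::-1],(800,600)))
```

```text
dn False
[ 0.5399 -0.3702 -0.0303]
width mm 49.52596157103556 F [-1.2  1.8  5.5] t 40.8
lifted w 49.207926176217455 [-1.8 -1.2 -6.5]
touch True [ 0.6445  0.1032 -0.0154]
t 47.9667
24 T 19 tip [ 0.612  -0.1345] err mm [1.6 0.4] z 0.0601
24 S 17 tip [ 0.6144 -0.1319] err mm [1.9 2. ] z 0.0585
42 T 53 tip [0.6318 0.0209] err mm [-0.7 -2.6] z 0.0719
42 S 46 tip [0.6341 0.0219] err mm [-1.1 -2.1] z 0.0718
51 T 72 tip [0.6439 0.1004] err mm [ 0.1 -2.2] z 0.0776
51 S 75 tip [0.6462 0.1026] err mm [-0.4 -0.4] z 0.0774
t 48.8167
dn False
[ 0.4705  0.1405 -0.0306]
width mm 31.177837766537394 F [-1.2  0.3  5.2] t 51.5667
lifted w 30.855271338750835 [ 0.5 -0.1 -1.9]
touch True [ 0.6221 -0.055  -0.0156]
t 58.0667
24 T no tip 0
24 S 15 tip [ 0.6132 -0.1319] err mm [0.7 2. ] z 0.0589
33 T 33 tip [ 0.6219 -0.0554] err mm [ 0.4 -0.2] z 0.0656
33 S 27 tip [ 0.6235 -0.0547] err mm [-0.6  0.1] z 0.0652
42 T 51 tip [0.6321 0.0209] err mm [-0.4 -2.6] z 0.0721
42 S 49 tip [0.6341 0.0228] err mm [-1.1 -1.2] z 0.0711
51 T 74 tip [0.6438 0.1007] err mm [-0.  -1.9] z 0.078
51 S 73 tip [0.6462 0.1025] err mm [-0.4 -0.5] z 0.0775
t 59.3167
```

View pics/p4.png

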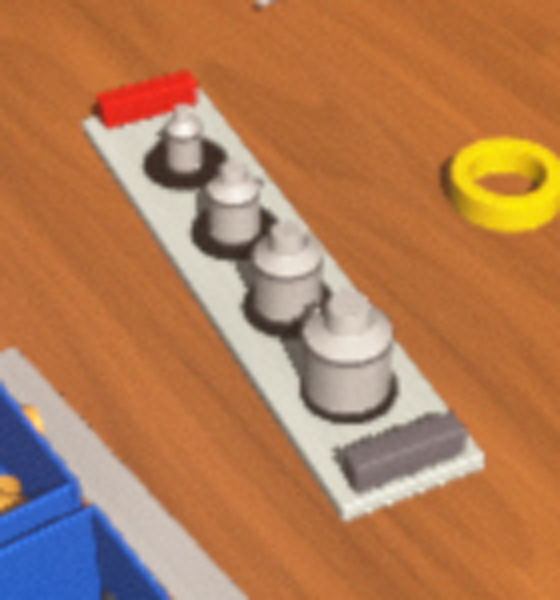

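View pics/p4t.png

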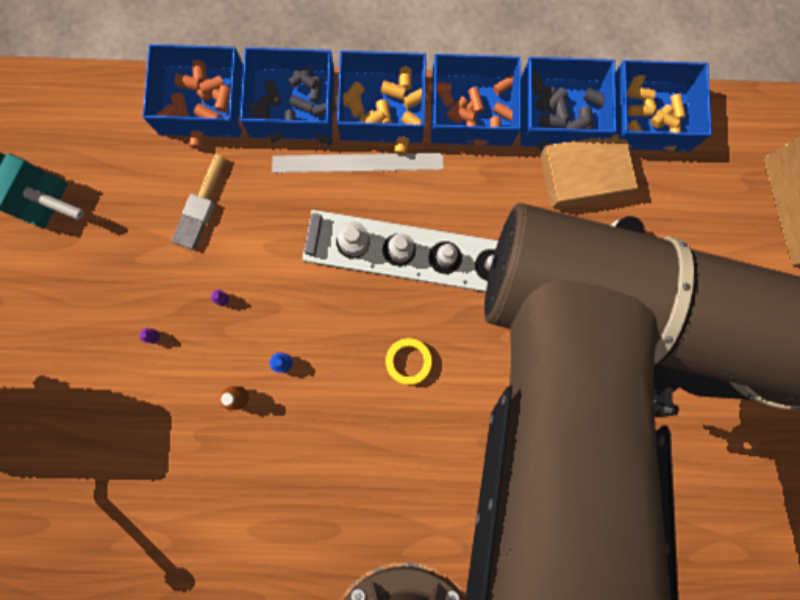

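All four stand upright in size order from red (crop (185,150), (233,210), (288,275), (348,355)), each inside its pad and about 2 mm or less off centre. The gripper is open and clear, and nothing else has moved. Handing in.

Run:
```python
from cell import env
env.dwell(0.5);print(env.hand_in(),env.read_clock())
```

```text
the job is handed in; nothing more can be done
the job is handed in; nothing more can be done
```

All four punches stand upright and released on the rail, in the order 24, 33, 42, 51 from the red block. I handed the job in at about 60 s.

- **First grasp:** I picked up punch_24 by its tip cone, because the true fingertips turned out to end about 35 mm short of the reported TCP. I set it back down upright, touched the bare bench with the fingers shut to measure the offset, and used that height for every later grasp. All four were then carried by their cylinders.
- **Position:** Both cameras show the tips at the right heights for standing on the pads.

| Punch | Distance from pad centre |
|---|---|
| punch_24 | about 2 mm |
| punch_33 | under 1 mm |
| punch_42 | about 2 mm |
| punch_51 | 0.6 to 1.9 mm |

- **Disagreements:** The cameras differ from each other by about 2 mm in absolute position, so I judged each punch against its pad within the same view. I left the 2 mm errors alone because every punch is well inside its pad.
- **Last check:** In the final top view the arm hid punch_24, so only the scene camera confirmed it then. The top view had confirmed it before the last placement.

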